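# Turn the spindle's flat to the hex key and hold the drive hub on it

### The job

Turn the upright spindle until its milled flat faces the hex key in the stand's guide. Slide the vise jaw open (its quick release is already off) and only then lift out the finished drive hub; slide it down over the spindle, fully home on the shoulder, with its set-screw on the flat and pointing at the key. Finish while holding it there, still gripped, so that I can run the screw in, and leave the other things on the bench where they are.

Things in the scene. Friction and masses are not known exactly. Their poses are not given: they have to be found in the camera images.
- vise: Blue drilling vise bolted to the bench, base 205 x 100 mm. Origin: on the bench top, under the centre of the hub as first clamped. +x points to its fixed jaw, -x to its black hand knob, +z up. The jaws' tops are 53 to 54 mm above the bench; the hub stands on two bars 44 mm above the bench.
- jaw (a joint): The vise's sliding jaw, m: 0 as clamped on the hub, grows to 0.045 as the jaw, its screw and knob slide together along the vise's -x, away from the fixed jaw. The knob does not have to be turned: a straight pull of 5 N moves it, and it stays where it is left. 0.02 or more counts as open.
- knob (a point): Centre of the black round hand knob at the end of the vise's screw: diameter 36 mm, 25 mm long, its axis level along the vise's x, its centre 40 mm above the bench. Moves with the jaw. 25 mm of free screw (14 mm thick) lies between it and the vise's nut block (64 mm tall).
- hub_center (a point): Centre of the loose drive hub, half-way up on its axis. Bright aluminium, 0.14 kg, 42 mm tall: below a flange of diameter 56 mm, 12 mm thick; above it a boss of diameter 36 mm, 30 mm tall. Bore of diameter 21.4 mm right through, on its z axis. The black set-screw stands in the boss along the hub's +x; grip the boss across the hub's y, clear of the screw, fingertips above the flange.
- hub_foot (a point): Centre of the hub's underside, on its axis, 21 mm below its centre; axes as the hub's.
- screw_tip (a point): Point of the hub's set-screw inside the bore: 7.5 mm along the hub's +x from its axis, 26 mm above its underside, 6 mm wide; the outer end sticks out to 23 mm from the axis. The point clears the spindle's flat but not its round, so the hub goes down freely only with the screw within about 0.25 rad of the flat; beyond that it binds or stops. Axes as the hub's.
- stand: Bearing stand bolted to the bench: dark base plate, round green housing (diameter 80 mm, top at 70 mm) with the upright spindle. Origin: on the bench top, on the spindle's axis; does not turn with it. +x points to the hex key with orange cross handle, lying level in its guide at 104 mm height, tip 46 mm from the axis. The guide post begins 88 mm from the axis and is 114 mm tall.
- shoulder (a point): On the spindle's axis at the top face of its shoulder (diameter 34 mm), 78 mm above the bench, where the hub's underside comes to rest; axes as the stand's.
- shaft_top (a point): On the spindle's axis at the shaft's top, 58 mm above the shoulder; axes as the stand's. Shaft of diameter 20 mm with one bright flat, 7 mm from the axis and 14 mm wide, from the top to 10 mm above the shoulder (the top 4 mm are chamfered by 3 mm). Pinched across the flat the fingers close to 17 mm, on the round to 20 mm: so the flat can be felt.
- spindle (a joint): Turn of the spindle, rad: the angle, counter-clockwise from above, from the stand's +x to the direction its flat faces; 0 when the flat faces the hex key. Turns freely by hand from -3.1 to 3.1 against a light drag (0.05 N m) and stays where it is left.
- flat (a point): Middle of the spindle's bright flat, 7 mm from the spindle's axis, 32 mm above the shoulder; its x axis points out of the flat. Turns with the spindle.
- screwdriver: Loose red-handled screwdriver, 190 mm, lying between vise and stand. Bystander.
- spare_collar: Loose steel ring, diameter 40 mm, 14 mm tall. Bystander, not the hub.
- phone: Black phone, 150 x 73 x 9 mm, lying. Bystander.
- tubes: Strapped bundle of three metal tubes, 360 x 72 x 22 mm, lying. Bystander.
Things that resemble listed ones, but are neither listed nor needed, are in the scene too. Of the things like the part that bears hub_center, leave any that is brown; of the rest the smaller one is meant.

How it is judged:
By the outcome, as a careful person would: the job done as asked, in the order asked, and still so for the second after the job is handed in, while the arm keeps its last pose, push and grip.
It also fails if it takes over 67 s, if anything falls off the work surface, if the arm or the gripper's body presses on something with over 40 N, if the wrist force passes 120 N, or if a joint passes its speed limit or range.

### The arm

A 6-joint arm with a two-finger parallel gripper is mounted at the origin on the work surface. World frame = base frame: x ahead of the robot, y to its left, z up, the work surface at z = 0. Lengths are in mm, angles in rad, forces in N, time in s.
With the tool pointing down it reaches from about 300 to 875 mm from the base axis. Payload 6.4 kg.
Tool frame: the origin (TCP) lies midway between the tips of the shut fingers; the grasp point (between the pads) lies 19 mm behind it (grip_point_offset is the x of the grasp point in the tool frame, in mm); x points along the fingers, y is the direction in which the jaws open and shut, and the axes are right-handed (so a half turn about x gives the same grasp; the last joint's range is limited). The gripper opens to 88 mm and grips with 3 to 60 N. Pads are 18 mm wide; open, the fingers measure 123 mm over their backs; the gripper's body (75 mm by 187 mm) begins 45 mm behind the grasp point.
Start: joints at [-1.378, 0.181, 1.607, -0, 1.354, -0.206], TCP at [223.297, -529.887, 238.714] pointing down, gripper open.
Joint ranges: [-2.99, 2.99], [-0.89, 2.07], [0.3, 2.58], [-1.14, 4.28], [0, 2.63], [-3.12, 3.12]. Speed limits (rad/s): [2.57, 2.57, 3.01, 3.14, 3.14, 3.14].

### API

Orientations are given as a unit quaternion [x, y, z, w].
In Python, from station import * gives the robot as it stands. The module is installed in compiled form; this text tells all that it offers.
- The arm moves only by the tool move_arm, never from a script. Its argument "steps" is a list of rows, each a list of 4 numbers: the shift along the tool's x, y, z in m, then the turn about the tool's x in rad. In form: [[x, y, z, twist], ...]. A call has exactly 8 rows; each row is the pose to reach, as a shift and turn from the pose commanded when the call began, along the tool's axes at that moment; what a row does not reach only later rows make up. A row lasts 1/12 s, in which the tool goes at most 41.7 mm and 7.16 degrees, less where a joint would pass 70% of its speed; a pose out of reach is approached as far as the arm can. A call with a gripper value outside its range is refused whole. "claw" is the finger opening in m, from 0 to 0.0881, set as the call begins (left out, the last holds). The fingers move at their own pace and stop on an object; "newtons" is the grip in N (left out, the last holds). Time passes only in rows, so rows that repeat a pose let the fingers close, or fill a call up. It gives the time, the measured TCP pose, the force and the opening at its end, in the units of the state.
- get_state(): the state, without advancing time (a new reading comes with each control period).
- snapshot(name): name is "side" or "top" or "wrist"; returns the picture (384x512x3 uint8, red, green, blue); there is no depth.
- calibration(name): a dict with "vfov" (degrees; the focal length in pixels is half the picture's height over the tangent of half this angle, whatever the lens; pixels are square), "cx", "cy" (the principal point, pixels), "dist" ([k1, k2, p1, p2, k3] as OpenCV has them; the pictures are not rectified), "R" (3x3) and "t" (3): a world point X has camera coordinates R X + t. Camera axes: x right, y down, z forward; pixel columns grow to the right and rows downward; lengths in mm; the calibration is good to about 2 mm. A picture is of the moment at which its call begins: read the wrist's pose just before it. calibration takes no time and is no camera call; for the wrist camera it gives the pose at the moment of the call.
- job_done(): hands the job in, once; it reports no verdict.
The state is a dict: "t": time; "joint_positions": joint angles; "joint_velocities": joint speeds; "joint_torque": joint torques, N m; "ee_pos": TCP position; "orientation": TCP orientation; "force": force on the tool from outside, world axes, zero at the start; "ft_torque": the same for the moment, N m; "width": finger opening in mm.
Only numpy, scipy, OpenCV 4.12 (cv2) and the standard library are available. Lean on these libraries where they do the work, as an engineer would, in place of code of your own. Each camera call takes 0.05 s, during which the arm holds its last target.

## Working session

There is one attempt and no reset: what is moved stays moved. The work goes in short steps, Python scripts to look and compute and a tool call to move; the robot and the scene stay as the last step left them, time stands still between calls to the robot, and variables do not carry over. Pictures are saved under pics/ and viewed, and the job is handed in when it is done.

Besides the shell and the picture viewer there is one more tool, called after "Call:" by a JSON object that holds its "name" and its "arguments". move_arm: Moves the arm, as the interface text tells. Its arguments: {"type":"object","properties":{"steps":{"type":"array"},"claw":{"type":"number"},"newtons":{"type":"number"}},"required":["steps"]}

```bash
mkdir -p pics; cat > h.py <<'E'
import numpy as np, cv2
from station import *
def K(c):
    f=192/np.tan(np.radians(c["vfov"])/2)
    return np.array([[f,0,c["cx"]],[0,f,c["cy"]],[0,0,1]])
def ray(c,uv):
    p=cv2.undistortPoints(np.array([[uv]],float),K(c),np.array(c["dist"],float))[0,0]
    R=np.array(c["R"]);t=np.array(c["t"])
    return -R.T@t, R.T@np.array([p[0],p[1],1.])
def onz(c,uv,z):
    o,d=ray(c,uv); return o+d*(z-o[2])/d[2]
def proj(c,X):
    R=np.array(c["R"],float);t=np.array(c["t"],float)
    return cv2.projectPoints(np.array(X,float).reshape(-1,1,3),cv2.Rodrigues(R)[0],t,K(c),np.array(c["dist"],float))[0][:,0]
def save(n,im,crop=None,s=1):
    if crop: x0,y0,x1,y1=crop; im=im[y0:y1,x0:x1]
    im=cv2.resize(im,None,fx=s,fy=s,interpolation=cv2.INTER_CUBIC)
    cv2.imwrite(f"pics/{n}.png",im[:,:,::-1])
E
python3 - <<'E'
from h import *
for n in("side","top","wrist"):
    c=calibration(n); im=snapshot(n); np.save(n+"0.npy",im); import pickle; pickle.dump(c,open(n+"0.pkl","wb"))
    save(n+"0",im,None,1.5); print(n,c["vfov"],c["dist"],-np.array(c["R"]).T@np.array(c["t"]))
s=get_state();print(s)
E
```

```text
side 43.74718765115233 [0.06934944 0.         0.         0.         0.        ] [ 469.62364857 -835.5343223  1017.75483158]
top 47.679492094940954 [0.05395012 0.         0.         0.         0.        ] [ 360.08071896   -3.34411543 1511.11933863]
wrist 71.22559623620259 [-0.04023339  0.          0.          0.          0.        ] [ 297.92725973 -498.38283929  382.6020941 ]
{'t': 0.15, 'joint_positions': array([-1.37830870e+00,  1.81356662e-01,  1.60773767e+00,  1.87925383e-05,
        1.35377694e+00, -2.06324111e-01]), 'joint_velocities': array([-9.84711690e-05, -2.52410346e-03, -2.88801777e-03,  1.67410044e-03,
       -3.17752262e-05, -5.31948760e-04]), 'joint_torque': array([ 2.48087810e-03, -4.34226000e+01, -3.42174339e+01,  7.02689448e-02,
        3.55101668e-02, -8.63519381e-05]), 'ee_pos': array([ 223.2197602 , -529.48701953,  238.04445563]), 'orientation': array([ 0.69310482,  0.14051924, -0.69308559,  0.13961523]), 'force': array([-0.46496735, -0.3874053 ,  0.45358463]), 'ft_torque': array([-0.01513357,  0.02024172, -0.00756286]), 'width': 87.99461850692008}
```

View pics/side0.png

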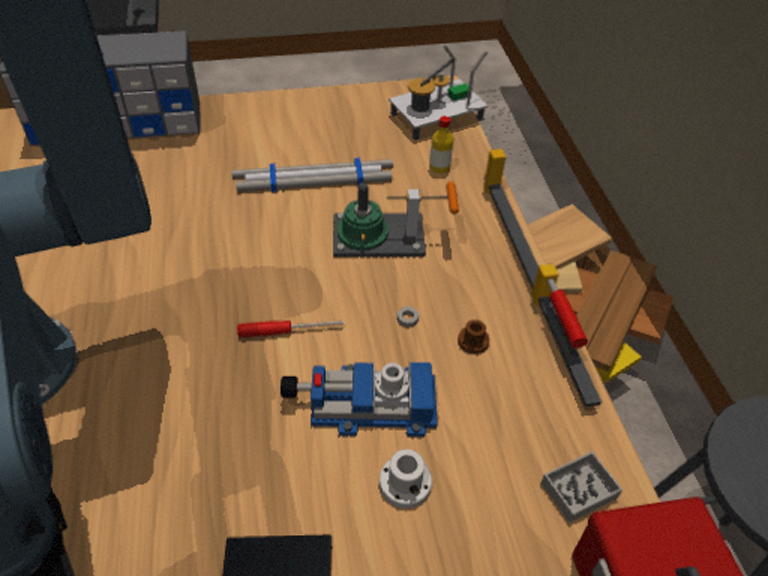

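View pics/top0.png

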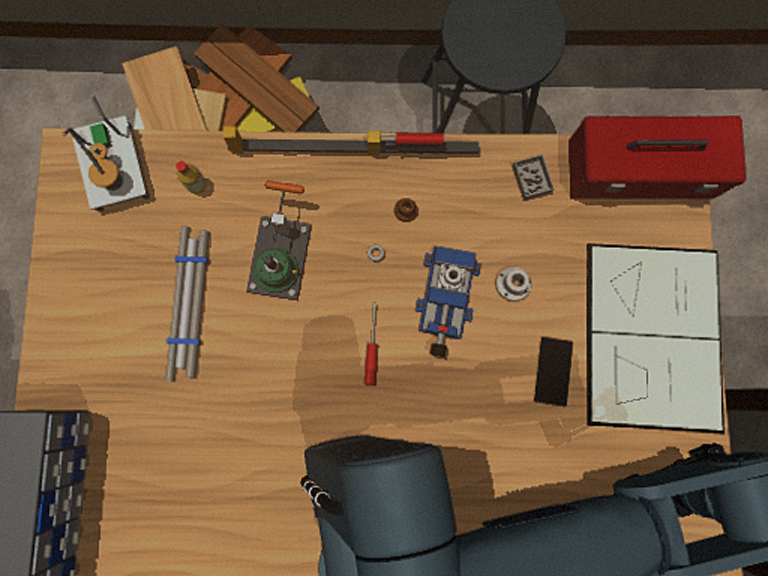

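View pics/wrist0.png

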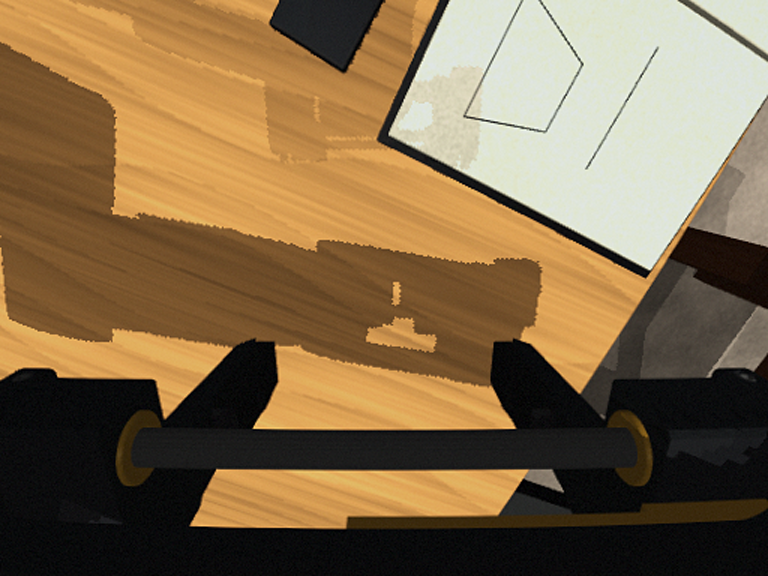

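The side view shows the vise at about (380,395), with the hub clamped in it, and the stand at (375,225). The key is on the right at (430,197). The top view shows the vise at (447,295) and the stand at (280,262). Both are in 1.5x pixels. I'll zoom in on each.

```bash
python3 - <<'E'
from h import *
t=np.load("top0.npy"); s=np.load("side0.npy")
save("topz",np.vstack([cv2.resize(t[155:245,270:350],(560,630),interpolation=cv2.INTER_CUBIC)])[:,:] ,None,0.95)
save("topst",t[110:210,155:225],None,5.8)
save("sidez",s[230:300,180:300],None,6.5)
save("sidest",s[110:180,215:315],None,7.8)
E
```

```text
(no output)
```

View pics/topz.png

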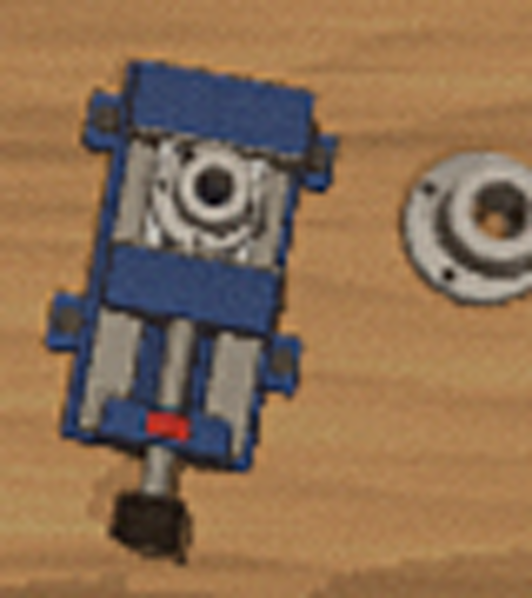

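View pics/topst.png

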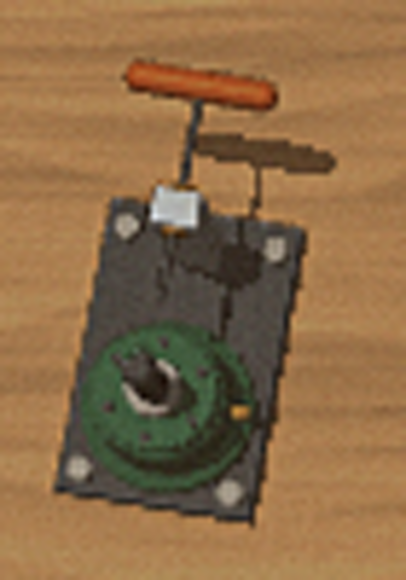

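View pics/sidez.png

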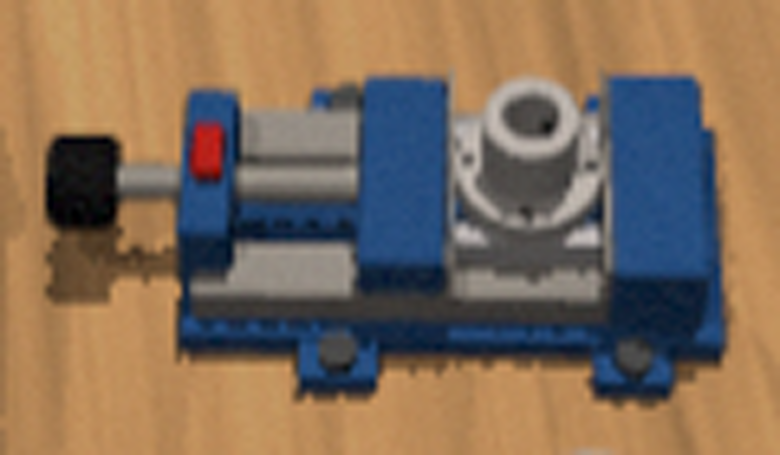

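View pics/sidest.png

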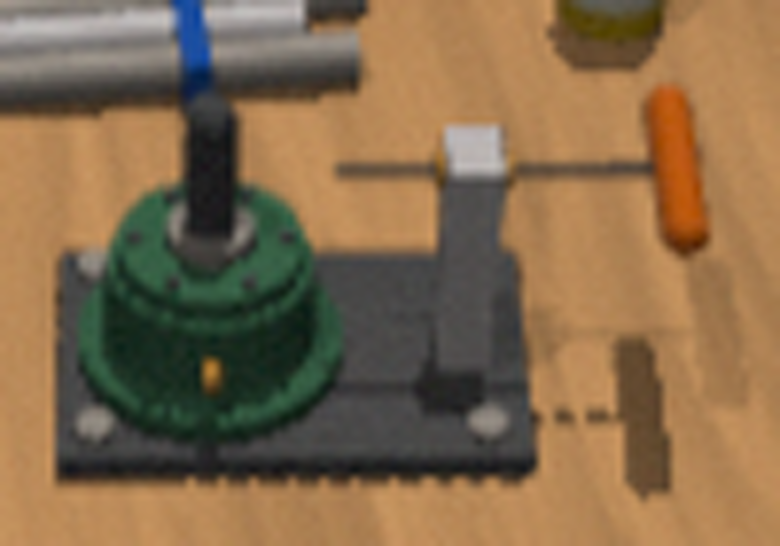

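```bash
python3 - <<'E'
from h import *
T=calibration("top");S=calibration("side")
def t(u,v): return (u/6.65+270,v/6.65+155)
def st(u,v): return (u/5.8+155,v/5.8+110)
def s(u,v): return (u/6.5+180,v/6.5+230)
def ss(u,v): return (u/7.8+215,v/7.8+110)
print("hub",onz(T,t(213,185),86),onz(S,s(530,115),86))
print("knob",onz(T,t(150,525),55),onz(S,s(83,180),45))
print("vise jaw tops fixed far corners",[onz(T,t(*p),54) for p in((135,65),(312,97))])
print("orange",[onz(T,st(*p),104) for p in((135,75),(270,97))],[onz(S,ss(*p),104) for p in((668,95),(688,245))])
print("shaft top",onz(T,st(137,362),136),onz(S,ss(210,105),136))
print("key tip",onz(S,ss(340,168),104),"key post",onz(T,st(175,207),114),onz(S,ss(473,150),114))
print("bolts",[onz(T,st(*p),10) for p in((126,224),(275,250),(78,467),(230,492))])
E
```

```text
hub [ 630.45963988 -178.86537857   86.        ] [ 631.60019426 -180.1554569    86.        ]
knob [ 462.22881874 -148.96404757   55.        ] [ 467.54993434 -153.46664952   45.        ]
vise jaw tops fixed far corners [array([ 699.25712345, -143.23976146,   54.        ]), array([ 683.13218754, -234.28583352,   54.        ])]
orange [array([828.09599196, 237.6021563 , 104.        ]), array([815.80001461, 159.19620043, 104.        ])] [array([831.92007926, 240.56045535, 104.        ]), array([818.06801266, 155.27631517, 104.        ])]
shaft top [651.49416002 225.31599596 136.        ] [650.56442929 223.25275028 136.        ]
key tip [699.3914084  217.83712224 104.        ] key post [746.72681641 210.48888167 114.        ] [747.95626254 208.78269874 114.        ]
bolts [array([764.43349807, 255.97656495,  10.        ]), array([749.03471714, 164.49556975,  10.        ]), array([613.23053005, 279.37938456,  10.        ]), array([598.78105006, 187.59423566,  10.        ])]
```

```bash
cat >> h.py <<'E'
from scipy.spatial.transform import Rotation as Ro
def tool():
    s=get_state(); return np.array(s["ee_pos"]),Ro.from_quat(s["orientation"]).as_matrix(),s
def goto(xyz):
    p,R,s=tool(); d=R.T@(np.array(xyz)-p)
    print("tool shift m",np.round(d/1000,4),"ypos",np.round(p,1),"toolY yaw",round(np.arctan2(R[1,1],R[0,1]),4),"j",np.round(s["joint_positions"],3),"F",np.round(s["force"],1),"w",round(s["width"],2),"t",s["t"])
E
python3 - <<'E'
from h import *
p,R,s=tool(); print(np.round(R,3)); c=calibration("wrist"); Rc=np.array(c["R"])
o=-Rc.T@np.array(c["t"]); print("cam in tool",R.T@(o-p),"\n",np.round(Rc@R,3))
goto([580,-170,260])
E
```

```text
[[-0.     0.388 -0.922]
 [ 0.001 -0.922 -0.388]
 [-1.    -0.001 -0.   ]]
cam in tool [-144.6458545     0.20867232  -80.9550512 ] 
 [[-0.     1.    -0.   ]
 [-0.313  0.     0.95 ]
 [ 0.95   0.     0.313]]
tool shift m [-0.0216 -0.1928 -0.4684] ypos [ 223.2 -529.5  238. ] toolY yaw -1.172 j [-1.378  0.181  1.608  0.     1.354 -0.206] F [-0.5 -0.4  0.5] w 87.99 t 0.15
```

```bash
python3 - <<'E'
from h import *
goto([631,-180,195])
E
```

```text
tool shift m [ 0.0434 -0.1637 -0.5115] ypos [ 223.2 -529.5  238. ] toolY yaw -1.172 j [-1.378  0.181  1.608  0.     1.354 -0.206] F [-0.5 -0.4  0.5] w 87.99 t 0.15
```

Call:
{"name": "move_arm", "arguments": {"steps": [[0.04, -0.164, -0.511, 0.57], [0.04, -0.164, -0.511, 0.57], [0.04, -0.164, -0.511, 0.57], [0.04, -0.164, -0.511, 0.57], [0.04, -0.164, -0.511, 0.57], [0.04, -0.164, -0.511, 0.57], [0.04, -0.164, -0.511, 0.57], [0.04, -0.164, -0.511, 0.57]]}}

```text
t: 0.82
ee_pos: [468.9, -318.5, 214.4]
orientation: [-0.704, 0.06, 0.705, 0.061]
force: [0.5, -1.2, 0.2]
width: 88.0
```

```bash
python3 - <<'E'
from h import *
goto([631,-180,195])
E
```

```text
tool shift m [ 0.0194 -0.1641 -0.1361] ypos [ 468.9 -318.5  214.4] toolY yaw -1.7422 j [-0.806  0.186  1.652 -0.     1.304  0.936] F [ 0.5 -1.2  0.2] w 88.04 t 0.8167
```

Call:
{"name": "move_arm", "arguments": {"steps": [[0.018, -0.164, -0.136, 0], [0.018, -0.164, -0.136, 0], [0.018, -0.164, -0.136, 0], [0.018, -0.164, -0.136, 0], [0.018, -0.164, -0.136, 0], [0.018, -0.164, -0.136, 0], [0.018, -0.164, -0.136, 0], [0.018, -0.164, -0.136, 0]]}}

```text
t: 1.48
ee_pos: [629.3, -181.6, 196.1]
orientation: [-0.704, 0.06, 0.705, 0.06]
force: [-0.2, -0.0, -0.3]
width: 88.2
```

```bash
python3 - <<'E'
from h import *
import pickle
goto([631,-180,195])
c=calibration("wrist"); im=snapshot("wrist"); np.save("w1.npy",im); pickle.dump(c,open("w1.pkl","wb")); save("w1",im,None,1.5)
E
```

```text
tool shift m [ 0.001  -0.0019 -0.0014] ypos [ 629.3 -181.6  196.1] toolY yaw -1.7409 j [-4.620e-01  3.930e-01  1.429e+00 -1.000e-03  1.321e+00  1.280e+00] F [-0.2 -0.  -0.3] w 88.23 t 1.4833
```

View pics/w1.png

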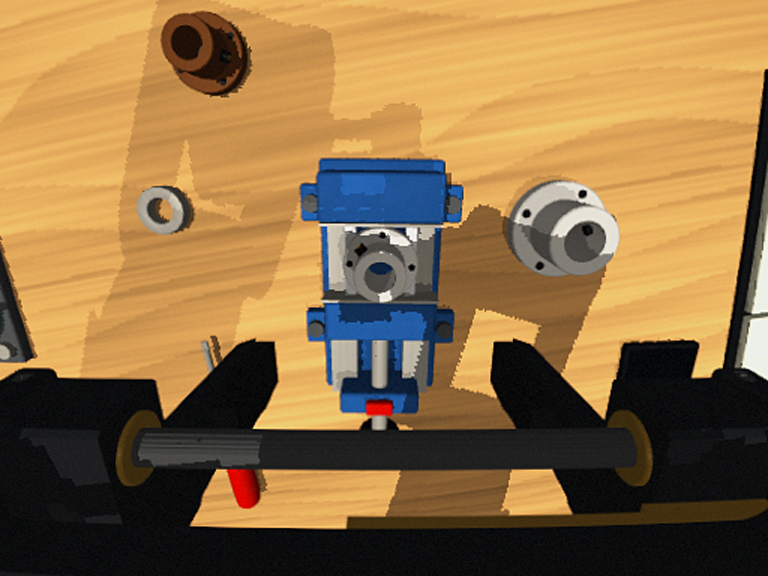

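The wrist view shows the hub boss at (379,275). A black set-screw shows at its upper left, near (361,249). The vise is upright in the image, so its yaw is about -0.17.

```bash
python3 - <<'E'
from h import *
im=np.load("w1.npy"); save("w1z",im,(215,145,295,215),9)
E
```

```text
(no output)
```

View pics/w1z.png

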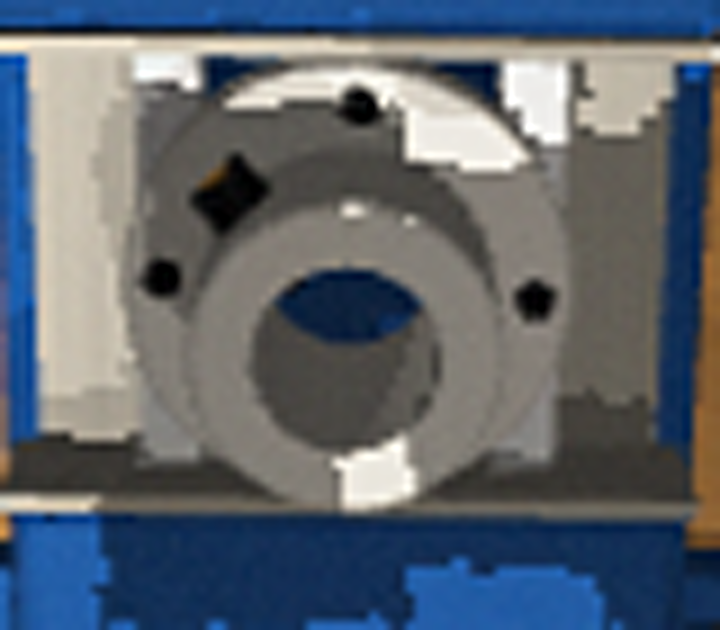

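```bash
python3 - <<'E'
from h import *
import pickle
c=pickle.load(open("w1.pkl","rb"))
f=lambda u,v:(u/9+215-.5+.05,v/9+145-.45)
h=onz(c,f(345,355),86); print("hub",h)
for q in((232,185),(232,195),(240,195)):
  for z in (70,73):
    a=onz(c,f(*q),z); print(a,np.arctan2(a[1]-h[1],a[0]-h[0]),np.hypot(*(a-h)[:2]))
hs=[onz(c,f(*q),56) for q in((162,278),(358,105),(533,300))]
m=(hs[0]+hs[2])/2; print("holes mid",m,[np.arctan2(*(x-m)[1::-1]) for x in hs],[np.hypot(*(x-m)[:2]) for x in hs])
# jaw edge lines
for a,b,z in(((20,43),(700,43),54),((20,510),(690,510),54)):
  A,B=onz(c,f(*a),z),onz(c,f(*b),z); d=A-B; print("jaw",A,B,np.arctan2(d[1],d[0])-np.pi/2)
E
```

```text
hub [ 632.50469979 -179.9010535    86.        ]
[ 649.96815392 -169.65399406   70.        ] 0.5306359708636831 20.24782599147868
[ 650.62715391 -169.94096271   73.        ] 0.5025356338447717 20.679138086766994
[ 648.81322057 -169.43509401   70.        ] 0.5705522273989128 19.377929668262897
[ 649.4850262  -169.72448977   73.        ] 0.5399156458887542 19.7963111284545
[ 648.65730173 -170.34087682   70.        ] 0.5344171862176587 18.769750336897097
[ 649.33083615 -170.62022947   73.        ] 0.5040492442228703 19.21594544894123
holes mid [ 631.70620927 -179.84737138   56.        ] [np.float64(1.3392015577762384), np.float64(-0.22609764526384973), np.float64(-1.8023910958135503)] [np.float64(22.733850694505566), np.float64(22.82377496851784), np.float64(22.733850694505513)]
jaw [ 667.80627628 -146.40210882   54.        ] [ 654.0676955  -226.42463429   54.        ] -0.17002632109710047
jaw [ 609.5439895  -133.69724266   54.        ] [ 595.12085095 -217.59358447   54.        ] -0.1702519227988084
```

```bash
python3 - <<'E'
from h import *
goto([651,224,205])
E
```

```text
tool shift m [-0.0087 -0.4043  0.0477] ypos [ 628.9 -182.5  196.4] toolY yaw -1.7424 j [-4.630e-01  3.920e-01  1.430e+00 -1.000e-03  1.321e+00  1.280e+00] F [-0.4 -0.2 -0.2] w 88.3 t 1.5333
```

Call:
{"name": "move_arm", "arguments": {"steps": [[-0.009, -0.404, 0.048, 0], [-0.009, -0.404, 0.048, 0], [-0.009, -0.404, 0.048, 0], [-0.009, -0.404, 0.048, 0], [-0.009, -0.404, 0.048, 0], [-0.009, -0.404, 0.048, 0], [-0.009, -0.404, 0.048, 0], [-0.009, -0.404, 0.048, 0]]}}

```text
t: 2.2
ee_pos: [647.2, 150.5, 204.8]
orientation: [0.705, -0.062, -0.704, -0.061]
force: [1.0, -1.1, -0.7]
width: 88.1
```

```bash
python3 - <<'E'
from h import *
goto([651,224,205])
E
```

```text
tool shift m [-0.0002 -0.073   0.009 ] ypos [647.2 150.5 204.8] toolY yaw -1.745 j [ 0.051  0.404  1.396 -0.     1.341  1.796] F [ 1.  -1.1 -0.7] w 88.11 t 2.2
```

Call:
{"name": "move_arm", "arguments": {"steps": [[0, -0.07, 0.009, 0], [0, -0.071, 0.009, 0], [0, -0.071, 0.009, 0], [0, -0.071, 0.009, 0], [0, -0.071, 0.009, 0], [0, -0.071, 0.009, 0], [0, -0.071, 0.009, 0], [0, -0.071, 0.009, 0]]}}

```text
t: 2.87
ee_pos: [651.0, 220.7, 204.2]
orientation: [0.704, -0.061, -0.704, -0.061]
force: [-0.2, -0.0, -0.9]
width: 88.1
```

```bash
python3 - <<'E'
from h import *
import pickle
goto([651,224,205])
c=calibration("wrist"); im=snapshot("wrist"); np.save("w2.npy",im); pickle.dump(c,open("w2.pkl","wb")); save("w2",im,None,1.5)
E
```

```text
tool shift m [-0.0008 -0.0033  0.0005] ypos [651.  220.7 204.2] toolY yaw -1.7443 j [ 0.155  0.454  1.328 -0.     1.359  1.899] F [-0.2 -0.  -0.9] w 88.11 t 2.8667
```

View pics/w2.png

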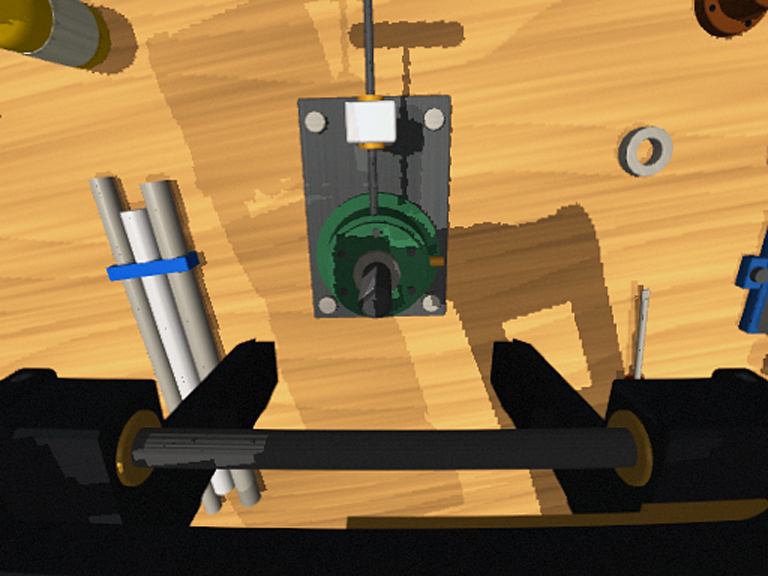

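```bash
python3 - <<'E'
from h import *
im=np.load("w2.npy"); 
z=im[155:220,220:285].astype(float); z=np.clip(z*1.6,0,255).astype(np.uint8)
save("w2z",z,None,9)
E
```

```text
(no output)
```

View pics/w2z.png

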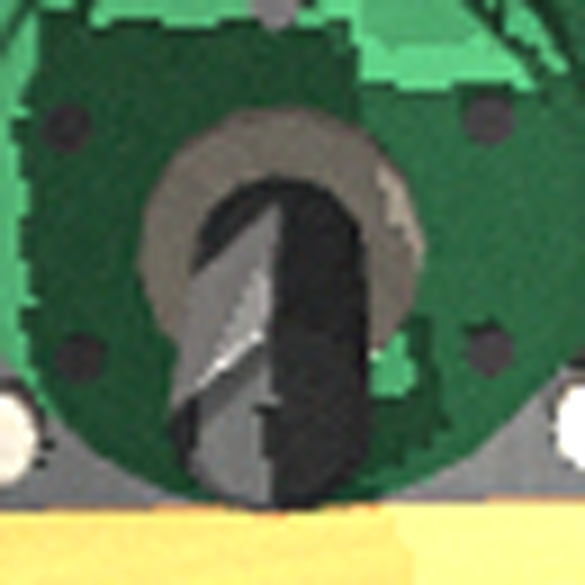

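```bash
python3 - <<'E'
from h import *
import pickle
c=pickle.load(open("w2.pkl","rb"))
f=lambda u,v:(u/9+220-.45,v/9+155-.45)
for a,b,z in(((190,275),(278,203),88),((178,405),(268,337),132)):
  A,B=onz(c,f(*a),z),onz(c,f(*b),z); d=B-A; n=np.arctan2(d[1],d[0])+np.pi/2
  print(A,B,np.hypot(*d[:2]),"normal yaw",n, "rel",n+.154, "axis from mid", (A+B)[:2]/2-7*np.array([np.cos(n),np.sin(n)]))
# shoulder ellipse z=78 centre
L,Rr,T=onz(c,f(140,250),78),onz(c,f(424,250),78),onz(c,f(282,108),78)
print("shoulder",L,Rr,(L+Rr)/2,T)
# post/key line
print("key tip",onz(c,(373/1.5,213/1.5),104),"key far",onz(c,(368/1.5,2/1.5),104))
E
```

```text
[653.45480192 235.29299901  88.        ] [660.05369958 223.96947482  88.        ] 13.106015813989082 normal yaw 0.5276466162707318 rel 0.6816466162707319 axis from mid [650.70628999 226.10672693]
[653.88168337 234.05696054 132.        ] [659.16245269 224.32403093 132.        ] 11.073230936581421 normal yaw 0.4971188175658954 rel 0.6511188175658954 axis from mid [650.36934642 225.8522302 ]
shoulder [654.51693395 241.58557395  78.        ] [648.7681701  208.80022737  78.        ] [651.64255202 225.19290066  78.        ] [668.41499307 222.16339011  78.        ]
key tip [697.27904954 218.58849928 104.        ] key far [807.86897893 201.11694276 104.        ]
```

Call:
{"name": "move_arm", "arguments": {"steps": [[0, -0.0045, -0.001, -1.0], [0, -0.0045, -0.001, -1.0], [0, -0.0045, -0.001, -1.0], [0, -0.0045, -0.001, -1.0], [0, -0.0045, -0.001, -1.0], [0, -0.0045, -0.001, -1.0], [0, -0.0045, -0.001, -1.0], [0, -0.0045, -0.001, -1.0]], "claw": 0.06}}

```text
t: 3.58
ee_pos: [652.5, 226.2, 204.1]
orientation: [-0.646, -0.286, 0.646, -0.286]
force: [0.3, -0.0, -0.4]
width: 60.1
```

Call:
{"name": "move_arm", "arguments": {"steps": [[0, 0, 0, -1.0], [0, 0, 0, -1.0], [0, 0, 0, -1.0], [0, 0, 0, -1.0], [0, 0, 0, -1.0], [0, 0, 0, -1.0], [0, 0, 0, -1.0], [0, 0, 0, -1.0]]}}

```text
t: 4.25
ee_pos: [652.5, 226.2, 204.1]
orientation: [0.43, 0.561, -0.43, 0.561]
force: [-0.7, -0.2, 0.6]
width: 60.2
```

```bash
python3 - <<'E'
from h import *
for i in range(2):goto([651.3,225.3,112])
E
```

```text
tool shift m [ 0.0921 -0.0014  0.0005] ypos [652.5 226.2 204.1] toolY yaw 0.2635 j [ 0.162  0.461  1.319 -0.     1.362 -0.101] F [-0.7 -0.2  0.6] w 60.21 t 4.25
tool shift m [ 0.0921 -0.0014  0.0005] ypos [652.5 226.2 204.1] toolY yaw 0.2635 j [ 0.162  0.461  1.319 -0.     1.362 -0.101] F [-0.7 -0.2  0.6] w 60.21 t 4.25
```

Call:
{"name": "move_arm", "arguments": {"steps": [[0, -0.001, 0, -0.125], [0.02, -0.001, 0, -0.25], [0.05, -0.001, 0, -0.25], [0.08, -0.001, 0, -0.25], [0.092, -0.001, 0, -0.25], [0.092, -0.001, 0, -0.25], [0.092, -0.001, 0, -0.25], [0.092, -0.001, 0, -0.25]]}}

```text
t: 4.92
ee_pos: [652.9, 226.6, 114.3]
orientation: [0.359, 0.609, -0.358, 0.61]
force: [-0.1, 0.0, 0.2]
width: 59.8
```

Call:
{"name": "move_arm", "arguments": {"steps": [[0, 0, 0, 0], [0, 0, 0, 0], [0, 0, 0, 0], [0, 0, 0, 0], [0, 0, 0, 0], [0, 0, 0, 0], [0, 0, 0, 0], [0, 0, 0, 0]], "claw": 0.01, "newtons": 12}}

```text
t: 5.58
ee_pos: [649.7, 225.6, 112.1]
orientation: [0.357, 0.611, -0.36, 0.609]
force: [-7.6, -3.4, 6.3]
width: 17.5
```

```bash
python3 - <<'E'
from h import *
goto([651.3,225.3,112]); print(get_state()["ft_torque"])
E
```

```text
tool shift m [0.     0.0013 0.001 ] ypos [649.7 225.6 112.1] toolY yaw 0.5083 j [ 1.630e-01  5.500e-01  1.386e+00 -1.000e-03  1.211e+00 -3.450e-01] F [-7.6 -3.4  6.3] w 17.46 t 5.5833
[-0.71373126  1.14573379 -0.0151174 ]
```

Call:
{"name": "move_arm", "arguments": {"steps": [[0, -0.0015, 0, 0.04], [0, -0.0015, 0, 0.14], [0, -0.0015, 0, 0.24], [0, -0.0015, -0.0005, 0.34], [0, -0.0015, -0.0005, 0.44], [0, -0.0015, -0.001, 0.54], [0, -0.0015, -0.001, 0.62], [0, -0.0015, -0.001, 0.66]], "newtons": 20}}

```text
t: 6.25
ee_pos: [649.5, 226.4, 112.1]
orientation: [-0.537, -0.459, 0.538, -0.459]
force: [0.2, -1.7, 1.0]
width: 17.1
```

Call:
{"name": "move_arm", "arguments": {"steps": [[0, 0, 0, 0], [0, 0, 0, 0], [0, 0, 0, 0], [0, 0, 0, 0], [0, 0, 0, 0], [0, 0, 0, 0], [0, 0, 0, 0], [0, 0, 0, 0]]}}

```text
t: 6.92
ee_pos: [649.5, 226.4, 112.1]
orientation: [-0.536, -0.461, 0.537, -0.461]
force: [-2.4, -3.6, 2.2]
width: 17.0
```

```bash
python3 - <<'E'
from h import *
goto([651.3,225.3,112]); print(get_state()["ft_torque"])
E
```

```text
tool shift m [0.0001 0.0019 0.0008] ypos [649.5 226.4 112.1] toolY yaw -0.1519 j [ 0.163  0.547  1.39  -0.     1.205  0.315] F [-2.4 -3.6  2.2] w 17.04 t 6.9167
[-0.47060946  0.39062188 -0.04621173]
```

Call:
{"name": "move_arm", "arguments": {"steps": [[0, 0, 0, 0], [0, 0, 0, 0], [0, 0, 0, 0], [0, 0, 0, 0], [-0.02, 0, 0, 0], [-0.05, 0, 0, 0], [-0.09, 0, 0, 0], [-0.1, 0, 0, 0]], "claw": 0.05}}

```text
t: 7.58
ee_pos: [652.5, 227.5, 219.2]
orientation: [0.539, 0.459, -0.533, 0.462]
force: [0.6, 0.5, 1.8]
width: 50.4
```

```bash
python3 - <<'E'
from h import *
import pickle
goto([467,-152,200])
c=calibration("wrist"); im=snapshot("wrist"); np.save("w3.npy",im); pickle.dump(c,open("w3.pkl","wb")); save("w3",im,None,1.5)
E
```

```text
tool shift m [ 0.0167 -0.1262  0.4032] ypos [652.5 227.5 219.2] toolY yaw -0.1517 j [0.164 0.443 1.313 0.    1.376 0.316] F [0.6 0.5 1.8] w 50.37 t 7.5833
```

View pics/w3.png

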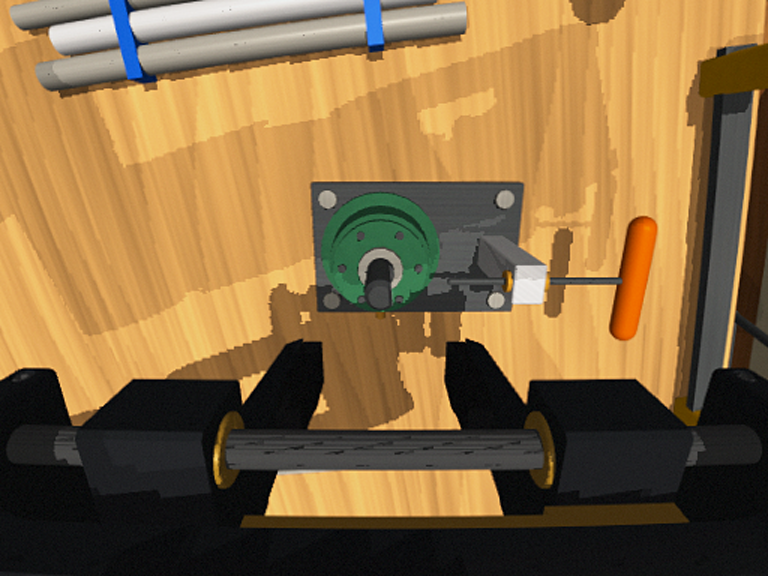

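The spindle's straight edge now faces right, towards the key (shaft at (379,285)). I'll measure the axis again from here.

```bash
python3 - <<'E'
from h import *
import pickle
c=pickle.load(open("w3.pkl","rb")); im=np.load("w3.npy")
z=np.clip(im[155:220,220:285].astype(float)*1.5,0,255).astype(np.uint8); save("w3z",z,None,9)
A=onz(c,(455/1.5,282/1.5),104);B=onz(c,(615/1.5,282/1.5),104);print(A,B,np.arctan2(*(B-A)[1::-1]))
E
```

```text
[701.00783563 217.20653091 104.        ] [811.15004253 200.15626603 104.        ] -0.15358321433065733
```

View pics/w3z.png

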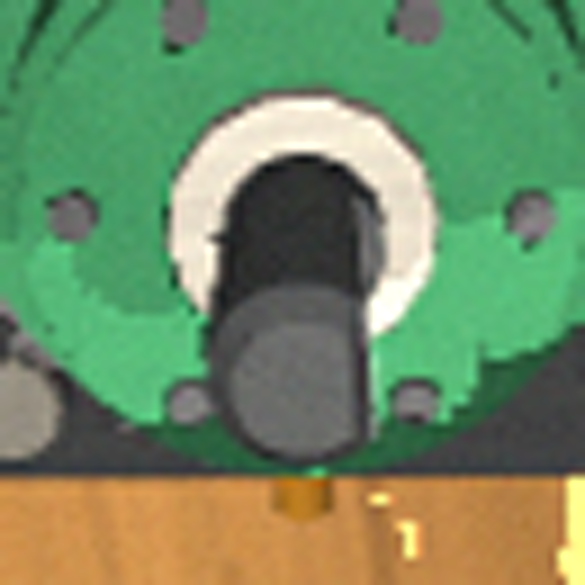

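```bash
python3 - <<'E'
from h import *
import pickle
c=pickle.load(open("w3.pkl","rb"))
f=lambda u,v:(u/9+220-.45,v/9+155-.45)
L,R,T=[onz(c,f(*p),78) for p in((168,225),(437,225),(302,90))]
print((L+R)/2,np.hypot(*(L-R)[:2]),T-17*np.array([.154,.988,0]))
L,R,T=[onz(c,f(*p),136) for p in((210,380),(372,380),(290,322))];print(L,R)
E
```

```text
[650.58439831 226.57828389  78.        ] 33.15041905022641 [650.5088133 226.5774365  78.       ]
[641.54041473 228.34495423 136.        ] [657.59775335 225.85232176 136.        ]
```

Call:
{"name": "move_arm", "arguments": {"steps": [[0.015, -0.126, 0.403, 1.59], [0.015, -0.126, 0.403, 1.59], [0.015, -0.126, 0.403, 1.59], [0.015, -0.126, 0.403, 1.59], [0.015, -0.126, 0.403, 1.59], [0.015, -0.126, 0.403, 1.59], [0.015, -0.126, 0.403, 1.59], [0.015, -0.126, 0.403, 1.59]], "claw": 0.07}}

```text
t: 8.3
ee_pos: [501.6, -73.7, 199.1]
orientation: [-0.692, -0.145, 0.692, -0.145]
force: [0.9, -1.3, 0.7]
width: 69.8
```

```bash
python3 - <<'E'
from h import *
goto([467,-152,200])
E
```

```text
tool shift m [-0.0009  0.0578  0.0632] ypos [501.6 -73.7 199.1] toolY yaw -1.1577 j [-0.38   0.069  1.815  0.     1.258  0.777] F [ 0.9 -1.3  0.7] w 69.78 t 8.3
```

Call:
{"name": "move_arm", "arguments": {"steps": [[0, 0.058, 0.063, 0.583], [0, 0.058, 0.063, 0.583], [0, 0.058, 0.063, 0.583], [0, 0.058, 0.063, 0.583], [0, 0.058, 0.063, 0.583], [0, 0.058, 0.063, 0.583], [0, 0.058, 0.063, 0.583], [0, 0.058, 0.063, 0.583]]}}

```text
t: 8.97
ee_pos: [469.1, -150.8, 199.6]
orientation: [-0.705, 0.057, 0.705, 0.057]
force: [0.9, 0.3, -0.8]
width: 69.9
```

```bash
python3 - <<'E'
from h import *
import pickle
goto([467,-152,200])
c=calibration("wrist"); im=snapshot("wrist"); np.save("w4.npy",im); pickle.dump(c,open("w4.pkl","wb")); save("w4",im,None,1.5)
E
```

```text
tool shift m [-0.0004  0.0015  0.0019] ypos [ 469.1 -150.8  199.6] toolY yaw -1.732 j [-0.552  0.036  1.849  0.     1.258  1.179] F [ 0.9  0.3 -0.8] w 69.94 t 8.9667
```

View pics/w4.png

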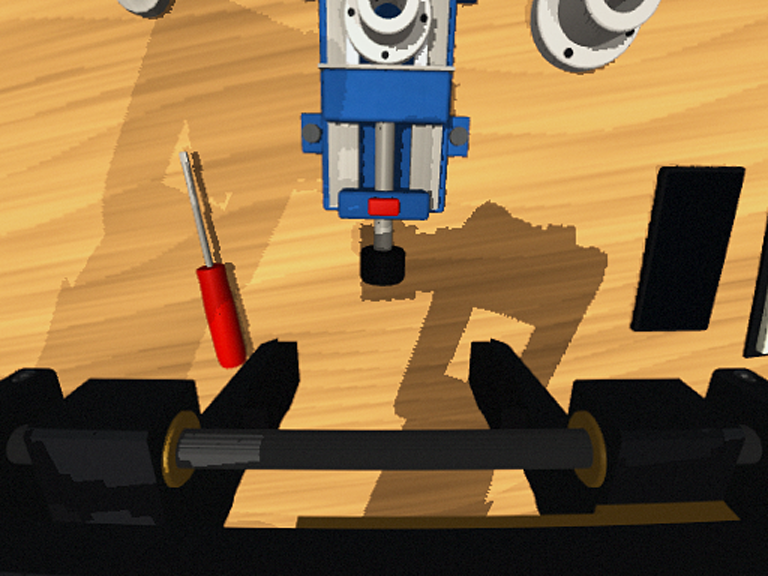

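```bash
python3 - <<'E'
from h import *
import pickle
c=pickle.load(open("w4.pkl","rb"));im=np.load("w4.npy")
save("w4z",np.clip(im[150:200,225:285].astype(float)*3,0,255).astype(np.uint8),None,10)
f=lambda u,v:((u-.25)/1.5,(v-.25)/1.5)
L,R=onz(c,f(361,270),45),onz(c,f(405,270),45);print(L,R,(L+R)/2)
print(onz(c,f(383,285),58),onz(c,f(383,245),58),onz(c,f(383,245),40), onz(c,f(383,225),40))
E
```

```text
[ 466.20040805 -132.98390451   45.        ] [ 460.73406013 -166.62674197   45.        ] [ 463.46723409 -149.80532324   45.        ]
[ 455.63434275 -148.54210762   58.        ] [ 485.84596794 -153.46163935   58.        ] [ 481.86348893 -152.79520714   40.        ] [ 497.18810348 -155.29041999   40.        ]
```

View pics/w4z.png

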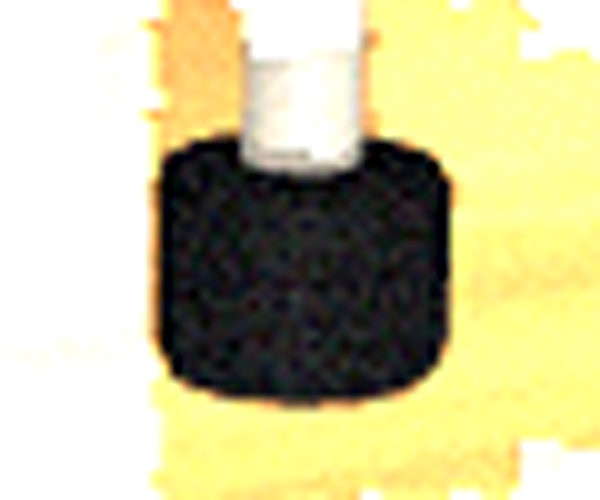

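Call:
{"name": "move_arm", "arguments": {"steps": [[0.04, 0.0007, 0.0015, 0.009], [0.08, 0.0007, 0.0015, 0.009], [0.12, 0.0007, 0.0015, 0.009], [0.15, 0.0007, 0.0015, 0.009], [0.17, 0.0007, 0.0015, 0.009], [0.178, 0.0007, 0.0015, 0.009], [0.178, 0.0007, 0.0015, 0.009], [0.178, 0.0007, 0.0015, 0.009]]}}

```text
t: 9.68
ee_pos: [468.1, -151.7, 22.7]
orientation: [0.705, -0.061, -0.704, -0.061]
force: [-0.1, 0.4, 0.2]
width: 70.0
```

Call:
{"name": "move_arm", "arguments": {"steps": [[0, 0, 0, 0], [0, 0, 0, 0], [0, 0, 0, 0], [0, 0, 0, 0], [0, 0, 0, 0], [0, 0, 0, 0], [0, 0, 0, 0], [0, 0, 0, 0]], "claw": 0.03, "newtons": 20}}

```text
t: 10.35
ee_pos: [468.5, -149.5, 22.9]
orientation: [0.705, -0.06, -0.704, -0.063]
force: [4.0, 12.0, 6.6]
width: 35.3
```

```bash
python3 - <<'E'
from h import *
goto([467,-151,21])
E
```

```text
tool shift m [0.0019 0.0018 0.0012] ypos [ 468.5 -149.5   22.9] toolY yaw -1.745 j [-0.553  0.318  1.948  0.005  0.876  1.189] F [ 4.  12.   6.6] w 35.29 t 10.35
```

Call:
{"name": "move_arm", "arguments": {"steps": [[0, -0.002, 0.002, 0], [0, -0.002, 0.008, 0], [0, -0.002, 0.014, 0], [0, -0.002, 0.02, 0], [0, -0.002, 0.026, 0], [0, -0.002, 0.032, 0], [0, -0.002, 0.032, 0], [0, -0.002, 0.032, 0]]}}

```text
t: 11.02
ee_pos: [436.9, -143.6, 22.9]
orientation: [0.705, -0.061, -0.704, -0.062]
force: [1.3, 5.1, 5.5]
width: 35.1
```

Call:
{"name": "move_arm", "arguments": {"steps": [[0, 0, 0, 0], [0, 0, 0, 0], [0, 0, 0, 0], [0, 0, 0, 0], [-0.03, 0, 0, 0], [-0.07, 0, 0, 0], [-0.11, 0, 0, 0], [-0.13, 0, 0, 0]], "claw": 0.07}}

```text
t: 11.68
ee_pos: [438.0, -145.3, 156.5]
orientation: [0.706, -0.062, -0.703, -0.06]
force: [1.5, -0.5, 0.1]
width: 70.1
```

```bash
python3 - <<'E'
from h import *
goto([632,-180,180])
T=calibration("top"); im=snapshot("top"); save("t5",im,(230,140,390,250),5)
E
```

```text
tool shift m [-0.0226  0.0008 -0.1971] ypos [ 438.  -145.3  156.5] toolY yaw -1.744 j [-0.578  0.016  1.965 -0.     1.155  1.166] F [ 1.5 -0.5  0.1] w 70.07 t 11.6833
```

View pics/t5.png

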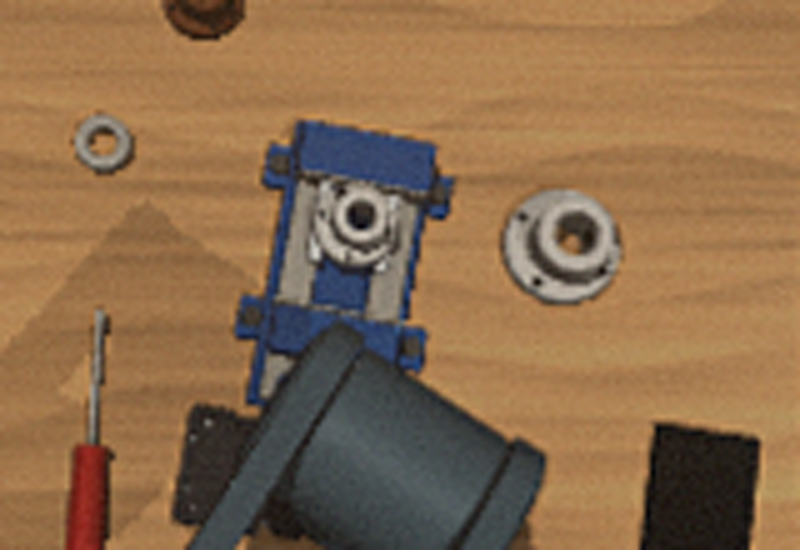

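Call:
{"name": "move_arm", "arguments": {"steps": [[-0.03, 0, -0.03, -0.1], [-0.035, 0.001, -0.07, -0.22], [-0.035, 0.001, -0.11, -0.34], [-0.035, 0.001, -0.15, -0.46], [-0.035, 0.001, -0.19, -0.58], [-0.035, 0.001, -0.197, -0.7], [-0.035, 0.001, -0.197, -0.72], [-0.035, 0.001, -0.197, -0.72]]}}

```text
t: 12.4
ee_pos: [629.7, -178.9, 185.8]
orientation: [-0.68, -0.191, 0.682, -0.19]
force: [-1.1, 0.9, -1.1]
width: 70.2
```

```bash
python3 - <<'E'
from h import *
import pickle
goto([632,-180,60])
c=calibration("wrist"); im=snapshot("wrist"); np.save("w6.npy",im); pickle.dump(c,open("w6.pkl","wb")); print(proj(c,[[632,-180,86]]))
p=proj(c,[[632,-180,75]])[0].astype(int); print(p-[40,35]); save("w6z",im,(p[0]-40,p[1]-35,p[0]+40,p[1]+35),9)
E
```

```text
tool shift m [ 0.1258  0.0024 -0.0015] ypos [ 629.7 -178.9  185.8] toolY yaw -1.0258 j [-0.458  0.402  1.438 -0.     1.304  0.568] F [-1.1  0.9 -1.1] w 70.17 t 12.4
[[257.8679557  188.34599376]]
[217 149]
```

View pics/w6z.png

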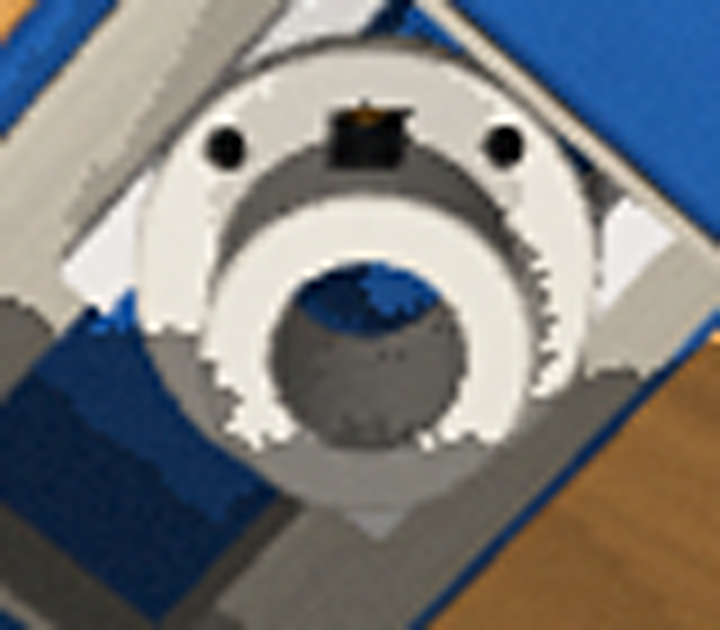

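```bash
python3 - <<'E'
from h import *
import pickle
c=pickle.load(open("w6.pkl","rb"))
f=lambda u,v:(u/9+217-.45,v/9+149-.45)
A,B=onz(c,f(225,147),56),onz(c,f(506,145),56); d=B-A; print("holes yaw +90:",np.arctan2(d[1],d[0])+np.pi/2)
h=onz(c,f(368,357),86); print("hub",h)
# rim circle fit of boss top: left, right, top
for p in((208,330),(532,330)): print(onz(c,f(*p),86))
for z in(70,73):
  s=onz(c,f(369,140),z); print(s,np.arctan2(*(s-h)[1::-1]),np.hypot(*(s-h)[:2]))
E
```

```text
holes yaw +90: 0.5531927071266631
hub [ 631.89773007 -179.58058641   86.        ]
[ 625.65231501 -163.49833006   86.        ]
[ 643.50976692 -192.88525404   86.        ]
[ 649.02101619 -169.3513767    70.        ] 0.53849515184047 19.946018622400143
[ 649.6013666  -168.98110377   73.        ] 0.5394761860381692 20.634141094801485
```

Call:
{"name": "move_arm", "arguments": {"steps": [[0.02, 0.0017, -0.0015, 0], [0.06, 0.0017, -0.0015, 0], [0.09, 0.0017, -0.0015, 0], [0.11, 0.0017, -0.0015, 0], [0.12, 0.0017, -0.0015, 0], [0.124, 0.0017, -0.0015, 0], [0.124, 0.0017, -0.0015, 0], [0.124, 0.0017, -0.0015, 0]]}}

```text
t: 13.12
ee_pos: [633.3, -180.2, 65.1]
orientation: [0.682, 0.19, -0.68, 0.191]
force: [0.5, 0.5, -0.0]
width: 70.0
```

```bash
python3 - <<'E'
from h import *
goto([631.9,-179.6,60])
E
```

```text
tool shift m [ 0.0051 -0.0013  0.0009] ypos [ 633.3 -180.2   65.1] toolY yaw -1.0249 j [-0.457  0.548  1.497  0.     1.094  0.568] F [ 0.5  0.5 -0. ] w 69.99 t 13.1167
```

Call:
{"name": "move_arm", "arguments": {"steps": [[0.003, -0.001, 0.001, 0], [0.003, -0.001, 0.001, 0], [0.003, -0.001, 0.001, 0], [0.003, -0.001, 0.001, 0], [0.003, -0.001, 0.001, 0], [0.003, -0.001, 0.001, 0], [0.003, -0.001, 0.001, 0], [0.003, -0.001, 0.001, 0]]}}

```text
t: 13.78
ee_pos: [631.2, -179.4, 60.2]
orientation: [-0.681, -0.191, 0.681, -0.191]
force: [0.1, -0.8, 0.7]
width: 70.1
```

```bash
python3 - <<'E'
from h import *
goto([631.9,-179.6,60])
E
```

```text
tool shift m [ 0.0002  0.0005 -0.0005] ypos [ 631.2 -179.4   60.2] toolY yaw -1.0241 j [-0.457  0.552  1.502  0.     1.087  0.567] F [ 0.1 -0.8  0.7] w 70.08 t 13.7833
```

Now I'll close on the boss.

Call:
{"name": "move_arm", "arguments": {"steps": [[0, 0, 0, 0], [0, 0, 0, 0], [0, 0, 0, 0], [0, 0, 0, 0], [0, 0, 0, 0], [0, 0, 0, 0], [0, 0, 0, 0], [0, 0, 0, 0]], "claw": 0.03, "newtons": 25}}

```text
t: 14.45
ee_pos: [631.2, -179.4, 60.2]
orientation: [-0.681, -0.191, 0.681, -0.191]
force: [0.8, 0.4, -1.8]
width: 36.1
```

Call:
{"name": "move_arm", "arguments": {"steps": [[-0.003, 0, 0, 0], [-0.01, 0, 0, 0], [-0.02, 0, 0, 0], [-0.04, 0, 0, 0], [-0.07, 0, 0, 0], [-0.1, 0, 0, 0], [-0.13, 0, 0, 0], [-0.15, 0, 0, 0]]}}

```text
t: 15.12
ee_pos: [632.3, -179.8, 215.1]
orientation: [0.682, 0.19, -0.68, 0.192]
force: [-0.1, -0.7, -1.5]
width: 35.5
```

```bash
python3 - <<'E'
from h import *
import pickle
goto([651,226,215])
c=calibration("wrist"); im=snapshot("wrist"); np.save("w7.npy",im); pickle.dump(c,open("w7.pkl","wb")); save("w7",im,None,1.5)
E
```

```text
tool shift m [-0.0007 -0.3369 -0.2271] ypos [ 632.3 -179.8  215.1] toolY yaw -1.0239 j [-0.457  0.377  1.411  0.     1.349  0.567] F [-0.1 -0.7 -1.5] w 35.48 t 15.1167
```

View pics/w7.png

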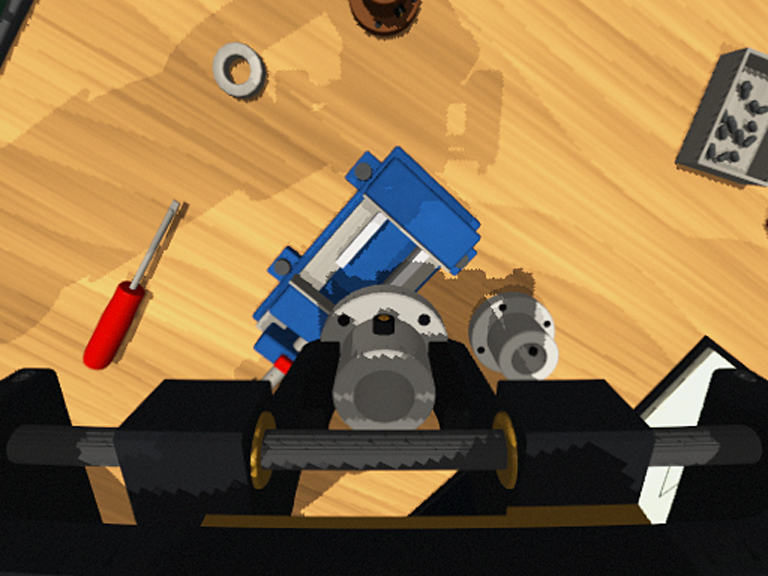

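Call:
{"name": "move_arm", "arguments": {"steps": [[0, -0.02, -0.014, 0.05], [0, -0.053, -0.036, 0.14], [0, -0.087, -0.058, 0.23], [0, -0.12, -0.08, 0.32], [0, -0.15, -0.101, 0.41], [0, -0.18, -0.121, 0.5], [0, -0.21, -0.142, 0.6], [0, -0.24, -0.162, 0.7]]}}

```text
t: 15.83
ee_pos: [644.4, 111.7, 210.2]
orientation: [-0.705, 0.056, 0.705, 0.056]
force: [0.1, -0.1, -0.4]
width: 35.8
```

```bash
python3 - <<'E'
from h import *
goto([651,226,200])
E
```

```text
tool shift m [ 0.0102 -0.1139  0.0115] ypos [644.4 111.7 210.2] toolY yaw -1.7289 j [-0.01   0.377  1.421  0.     1.344  1.719] F [ 0.1 -0.1 -0.4] w 35.79 t 15.8333
```

Call:
{"name": "move_arm", "arguments": {"steps": [[0, -0.03, 0.004, 0], [0, -0.06, 0.007, 0], [0, -0.085, 0.01, 0], [0, -0.105, 0.011, 0], [0, -0.114, 0.0115, 0], [0, -0.114, 0.0115, 0], [0, -0.114, 0.0115, 0], [0, -0.114, 0.0115, 0]]}}

```text
t: 16.5
ee_pos: [650.8, 222.9, 210.0]
orientation: [-0.705, 0.055, 0.705, 0.054]
force: [0.4, -0.2, -1.4]
width: 35.6
```

```bash
python3 - <<'E'
from h import *
import pickle
goto([651,226,175])
T=snapshot("top");S=snapshot("side"); save("t8",T,(155,110,225,210),5.5); save("s8",S,(205,90,315,180),7)
E
```

```text
tool shift m [ 0.035  -0.0032  0.0003] ypos [650.8 222.9 210. ] toolY yaw -1.725 j [ 1.580e-01  4.510e-01  1.321e+00 -1.000e-03  1.371e+00  1.883e+00] F [ 0.4 -0.2 -1.4] w 35.58 t 16.5
```

View pics/s8.png

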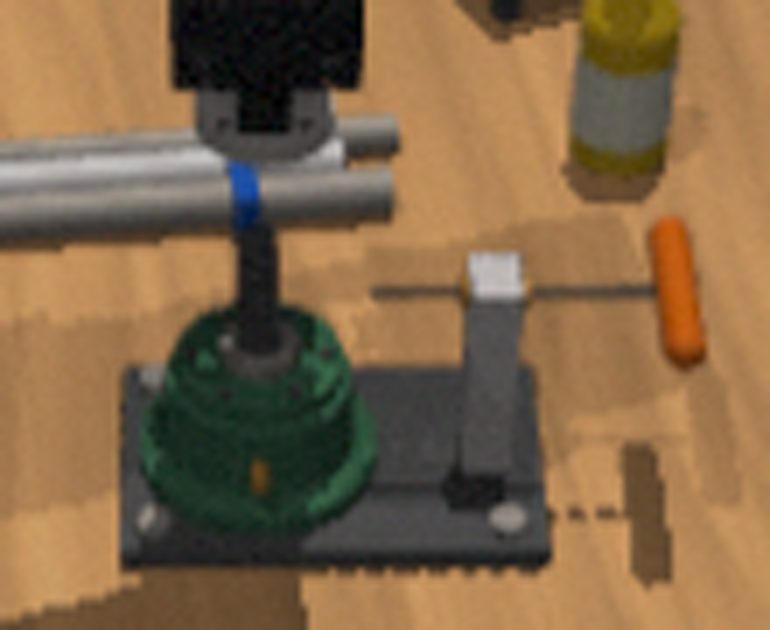

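Call:
{"name": "move_arm", "arguments": {"steps": [[0, -0.003, 0.0005, 0], [0.015, -0.003, 0.0005, 0], [0.03, -0.003, 0.0005, 0], [0.045, -0.003, 0.0005, 0], [0.05, -0.003, 0.0005, 0], [0.05, -0.003, 0.0005, 0], [0.05, -0.003, 0.0005, 0], [0.05, -0.003, 0.0005, 0]]}}

```text
t: 17.27
ee_pos: [651.5, 227.2, 161.6]
orientation: [0.706, -0.054, -0.704, -0.054]
force: [-0.3, 0.5, -1.1]
width: 35.8
```

```bash
python3 - <<'E'
from h import *
import pickle
goto([651,226,140])
c=calibration("wrist"); im=snapshot("wrist"); np.save("w9.npy",im); pickle.dump(c,open("w9.pkl","wb")); save("w9",im,(150,150,360,300),3.8)
S=snapshot("side"); save("s9",S,(205,90,315,180),7)
E
```

```text
tool shift m [0.0216 0.0013 0.0004] ypos [651.5 227.2 161.6] toolY yaw -1.7243 j [0.164 0.497 1.356 0.    1.286 1.888] F [-0.3  0.5 -1.1] w 35.8 t 17.2667
```

View pics/w9.png

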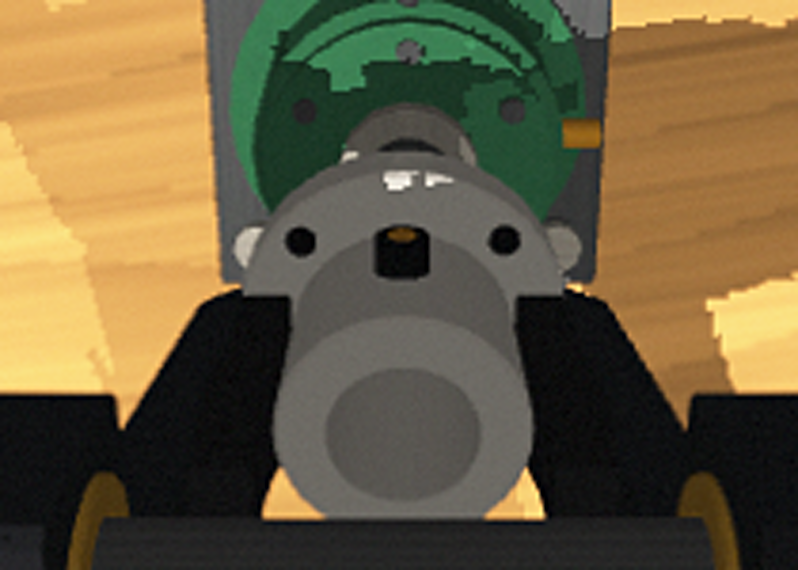

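View pics/s9.png

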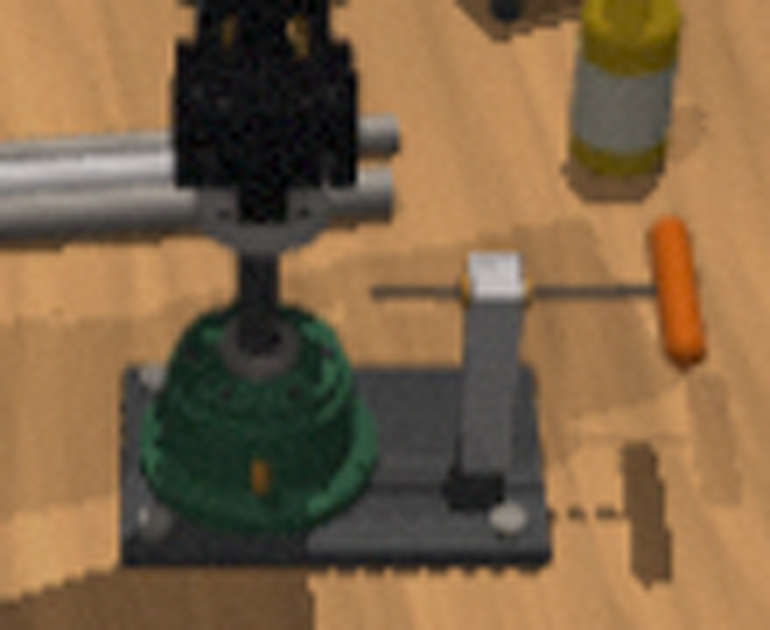

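```bash
python3 - <<'E'
from h import *
import pickle
c=pickle.load(open("w9.pkl","rb"));p,R,s=tool()
f=lambda u,v:(u/3.8+150-.37,v/3.8+150-.37)
tl=lambda X:R.T@(X-p)
zf=p[2]-16.2+12
A,B=tl(onz(c,f(301,241),zf)),tl(onz(c,f(505,240),zf)); print("holes tool",A,B, "mid y",(A+B)[1]/2,"angle",np.arctan2((B-A)[2],(B-A)[1]))
print("hub centre z from holes",(A+B)[2]/2+np.linalg.norm(B-A)/2)
zt=zf+30
L,Rr=tl(onz(c,f(273,430),zt)),tl(onz(c,f(534,430),zt));print("boss",(L+Rr)/2,np.linalg.norm(L-Rr))
C=tl(onz(c,f(404,433),zt));print("bore ctr",C)
L,Rr,T=[tl(onz(c,f(*q),78)) for q in((347,150),(476,150),(411,103))];print("shoulder",(L+Rr)/2,np.linalg.norm(L-Rr),T[2]+17)
print("screw",tl(onz(c,f(402,255),p[2]-16.2+26)), "world axis guess",tl(np.array([651,226,100])))
E
```

```text
holes tool [  4.2459285  -15.66636972 -17.20394268] [  4.22384152  16.65613293 -17.37360311] mid y 0.49488160527157543 angle -0.005248939643943095
hub centre z from holes -1.1272951638453357
boss [-25.79570498   0.53032076  -2.31841779] 35.345060656579854
bore ctr [-25.79665398   0.59645084  -1.87508546]
shoulder [83.69133404  2.60628998 -6.33732376] 30.422215015078397 -0.8195891847179126
screw [ -9.7574116    0.33368377 -21.03133708] world axis guess [61.678311    1.45444855  0.42306213]
```

Call:
{"name": "move_arm", "arguments": {"steps": [[0, 0.0016, 0.0008, 0], [0.003, 0.0016, 0.0008, 0], [0.006, 0.0016, 0.0008, 0], [0.009, 0.0016, 0.0008, 0], [0.012, 0.0016, 0.0008, 0], [0.014, 0.0016, 0.0008, 0], [0.016, 0.0016, 0.0008, 0], [0.016, 0.0016, 0.0008, 0]]}}

```text
t: 18.03
ee_pos: [649.5, 225.8, 143.5]
orientation: [-0.705, 0.054, 0.705, 0.054]
force: [0.2, 0.6, -1.4]
width: 35.8
```

```bash
python3 - <<'E'
from h import *
goto([651,226,140]); print(get_state()["ft_torque"])
E
```

```text
tool shift m [ 0.0035 -0.0004 -0.0015] ypos [649.5 225.8 143.5] toolY yaw -1.7239 j [0.162 0.512 1.373 0.    1.257 1.886] F [ 0.2  0.6 -1.4] w 35.83 t 18.0333
[ 0.02907994 -0.00130956 -0.07105096]
```

Call:
{"name": "move_arm", "arguments": {"steps": [[0.002, 0, 0, 0], [0.004, 0, 0, 0], [0.006, 0, 0, 0], [0.008, 0, 0, 0], [0.01, 0, 0, 0], [0.012, 0, 0, 0], [0.012, 0, 0, 0], [0.012, 0, 0, 0]]}}

```text
t: 18.7
ee_pos: [649.7, 225.8, 132.1]
orientation: [-0.705, 0.054, 0.705, 0.054]
force: [-0.1, 0.2, -1.6]
width: 35.9
```

```bash
python3 - <<'E'
from h import *
goto([651,226,140]); print(get_state()["ft_torque"])
E
```

```text
tool shift m [-0.0079 -0.0004 -0.0013] ypos [649.7 225.8 132.1] toolY yaw -1.724 j [0.162 0.525 1.379 0.    1.238 1.886] F [-0.1  0.2 -1.6] w 35.86 t 18.7
[0.04795251 0.05224456 0.00507423]
```

Call:
{"name": "move_arm", "arguments": {"steps": [[0.002, 0, 0, 0], [0.004, 0, 0, 0], [0.006, 0, 0, 0], [0.008, 0, 0, 0], [0.01, 0, 0, 0], [0.012, 0, 0, 0], [0.014, 0, 0, 0], [0.014, 0, 0, 0]]}}

```text
t: 19.37
ee_pos: [649.8, 225.8, 117.8]
orientation: [0.705, -0.054, -0.705, -0.054]
force: [1.7, -0.2, -2.6]
width: 36.0
```

```bash
python3 - <<'E'
from h import *
goto([651,226,94.2]); print(get_state()["ft_torque"])
c=calibration("wrist"); im=snapshot("wrist"); save("w10",im,(150,150,360,300),3.8)
E
```

```text
tool shift m [ 0.0236 -0.0004 -0.0012] ypos [649.8 225.8 117.8] toolY yaw -1.7241 j [ 0.162  0.54   1.387 -0.     1.214  1.886] F [ 1.7 -0.2 -2.6] w 36.03 t 19.3667
[ 0.00305753 -0.1765438  -0.00338448]
```

View pics/w10.png

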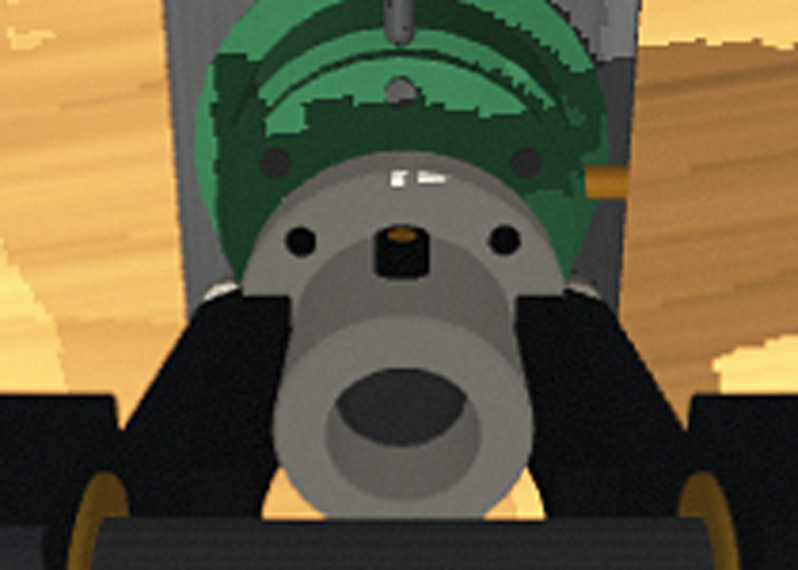

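The shaft is inside the bore, at (402,405). The screw (402,250) lines up with the key tip (400,30), so I'll keep going down.

Call:
{"name": "move_arm", "arguments": {"steps": [[0.002, 0, 0, 0], [0.004, 0, 0, 0], [0.006, 0, 0, 0], [0.008, 0, 0, 0], [0.01, 0, 0, 0], [0.012, 0, 0, 0], [0.014, 0, 0, 0], [0.014, 0, 0, 0]]}}

```text
t: 20.08
ee_pos: [649.7, 225.8, 103.8]
orientation: [-0.705, 0.054, 0.705, 0.054]
force: [1.5, 0.5, -2.6]
width: 35.6
```

```bash
python3 - <<'E'
from h import *
goto([651,226,94.2]); print(get_state()["ft_torque"])
E
```

```text
tool shift m [ 0.0096 -0.0004 -0.0012] ypos [649.7 225.8 103.8] toolY yaw -1.724 j [ 0.162  0.557  1.394 -0.     1.191  1.886] F [ 1.5  0.5 -2.6] w 35.61 t 20.0833
[ 0.04364122 -0.27358975  0.05563358]
```

Call:
{"name": "move_arm", "arguments": {"steps": [[0.002, 0, 0, 0], [0.004, 0, 0, 0], [0.006, 0, 0, 0], [0.008, 0, 0, 0], [0.009, 0, 0, 0], [0.01, 0, 0, 0], [0.011, 0, 0, 0], [0.011, 0, 0, 0]]}}

```text
t: 20.75
ee_pos: [649.8, 225.8, 94.2]
orientation: [0.705, -0.054, -0.705, -0.054]
force: [-1.6, -1.3, 5.8]
width: 35.9
```

```bash
python3 - <<'E'
from h import *
goto([651,226,94.2]); print(get_state()["ft_torque"])
E
```

```text
tool shift m [-0.     -0.0004 -0.0011] ypos [649.8 225.8  94.2] toolY yaw -1.7239 j [ 0.162  0.568  1.398 -0.     1.175  1.886] F [-1.6 -1.3  5.8] w 35.91 t 20.75
[-0.09053283  0.2553918   0.01509429]
```

Call:
{"name": "move_arm", "arguments": {"steps": [[0.0005, 0, 0, 0], [0.001, 0, 0, 0], [0.001, 0, 0, 0], [0.001, 0, 0, 0], [0.001, 0, 0, 0], [0.001, 0, 0, 0], [0.001, 0, 0, 0], [0.001, 0, 0, 0]]}}

```text
t: 21.42
ee_pos: [649.9, 225.8, 94.2]
orientation: [0.705, -0.054, -0.705, -0.054]
force: [-4.6, -2.1, 9.6]
width: 35.8
```

```bash
python3 - <<'E'
from h import *
goto([651,226,94.2]); print(get_state()["ft_torque"])
c=calibration("wrist"); im=snapshot("wrist"); save("w11",im,(150,130,360,280),3.8)
S=snapshot("side"); save("s11",S,(205,90,315,180),7); T=snapshot("top"); save("t11",T,None,1.5)
E
```

```text
tool shift m [-0.     -0.0004 -0.0011] ypos [649.9 225.8  94.2] toolY yaw -1.7239 j [ 0.162  0.568  1.398 -0.     1.175  1.886] F [-4.6 -2.1  9.6] w 35.81 t 21.4167
[-0.2022808   0.70206356 -0.00610979]
```

View pics/w11.png

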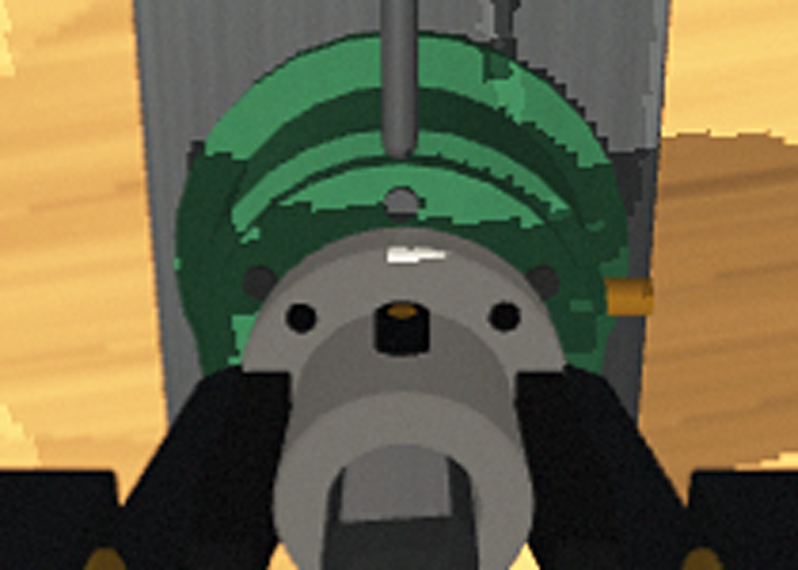

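View pics/s11.png

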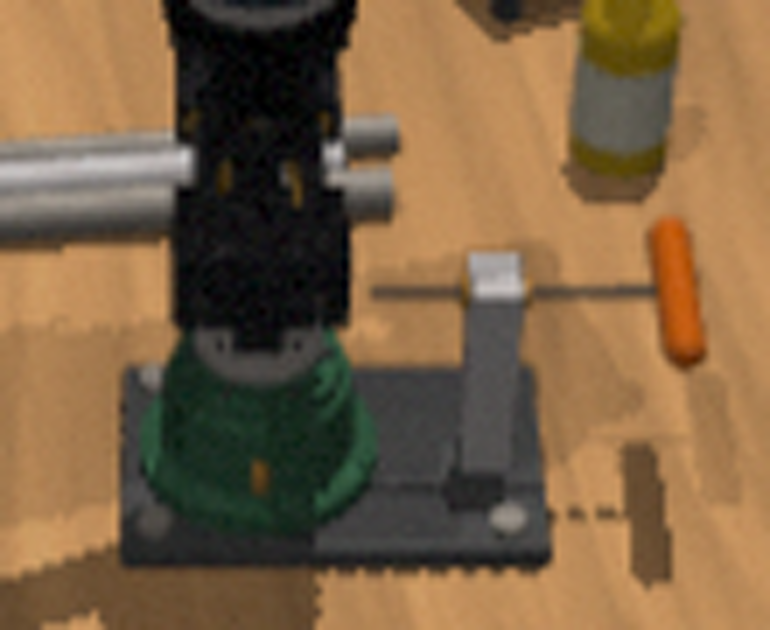

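View pics/t11.png

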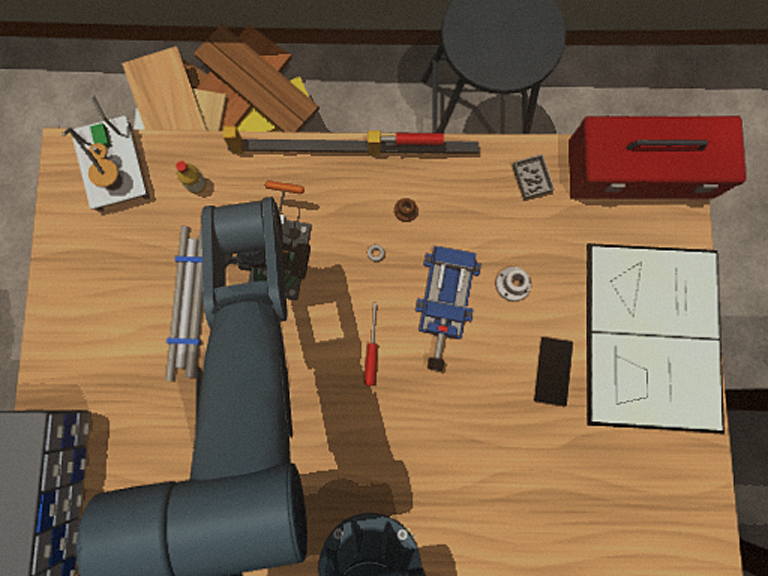

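The hub sits home: z stayed at 94.2 while the push rose to about 10 N. The bright flat (398,485), the screw (402,330) and the key (400,150) are in one line, and the bystanders haven't moved.

```bash
python3 - <<'E'
from h import *
print(job_done())
E
```

```text
the job is handed in; nothing more can be done
None
```

The drive hub is on the spindle, fully down on the shoulder, with its set-screw on the flat and pointing at the key. The arm still holds it at 25 N, so you can run the screw in. The job was handed in at about 21.6 s of the 67 s.

1. **Spindle:** I pinched the shaft across its flat and turned it by -0.66 rad to face the key. The fingers closed to 17.0 mm, which confirms they were square on the flat.
2. **Vise:** I pulled the knob straight back about 31 mm before touching the hub, and the hub did not move.
3. **Hub:** I gripped the boss across the hub's y, lifted the hub out, turned it to the key's direction and lowered it over the shaft.

**Last checks:**
- **Seating:** the hub stopped at TCP z = 94.2 mm, as predicted for fully home. It sank no further when the upward force rose to about 10 N.
- **Alignment:** the tool's yaw puts the screw within about 0.01 rad of the key. The wrist picture shows flat, screw and key in one line.
- **Bystanders:** in the last top view the loose things on the bench are where they were.

**Disagreements:** the two camera measurements of the spindle axis differed by about 1.5 mm, so I used their mean. The final TCP reads about 1.1 mm from that mean, and a side force of about 5 N remains.

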